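# Square an enclosure in the fence corner, then hold the sprung hatch at the brink

### The job

To ready the test station for loading, first push the white drive enclosure square and flush into the corner of the steel fence on the test station's deck, tight against both fence bars and lying flat. Then take the bar handle of the test box's sprung hatch, raise the hatch past its balance point, where the spring starts to carry it, without letting it reach its open stop, ease it back and finish while still holding it steady just below the balance point, ready to fall shut when let go. Leave the flux jar, board clamp and cutters where they are.

Things in the scene. Friction and masses are not known exactly. Their poses are not given: they have to be found in the camera images.
- station: Fixed test station: dark steel plate 235 x 480 x 8 mm on the bench. Origin on the bench near its centre; x points away from the robot, y left, z up (turned up to 0.12 rad). Its left half carries a grey open-topped box (x -30 to 100, y 15 to 215 mm, rim 96 mm above the bench) closed by the hatch; its right half is the loading deck, 8 mm above the bench, with an L-shaped steel fence.
- fence_corner (a point): Inner corner of the L-shaped fence at deck level, axes as the station's. Fence bars are 12 mm thick, 22 mm high: the back bar runs 228 mm from here towards -y (right), the side bar 120 mm towards -x (to the robot). The deck lies between them, on the -x, -y side of this point.
- enclosure_center (a point): Centre of the loose white drive enclosure with black base, a plain box 151.5 x 76 x 28 mm, 0.2 to 0.4 kg, flat on the deck. Its x axis runs along its length, within 0.25 rad of the station's y: its long side goes to the back bar, its +x end to the side bar. When flush its centre is at (-38, -76, +14) mm in the fence corner's axes.
- hatch_hinge (a point): Middle of the hatch's hinge line, 102 mm above the bench at the far top edge of the box; the hinge line runs along the station's y.
- hatch_bar (a point): Middle of the hatch's bar handle: round steel bar 10 mm thick, 102 mm free length along the station's y between two arms, 174 mm from the hinge line in the hatch's plane, 102 mm above the bench when shut. Gap of 35 mm between bar and hatch edge, open below. A pinch from above lets the bar roll between the fingers as the hatch turns.
- hatch (a joint): Hatch angle, rad (grey panel 134 x 208 x 8 mm, 0.75 kg): 0 shut and level; grows as the bar rises and swings away from the robot about the hinge; open stop at 1.40. Weight and spring balance at 0.95 (54 degrees): below it falls shut, above it springs open. 2 N at the bar moves it anywhere. Past balance: above 1.02. Just below: 0.77 to 0.91.
- flux_jar: Bystander: small loose amber jar with orange screw lid, 38 mm wide, 33 mm high, on the base plate in front of the box. Origin at the centre of its underside.
- board_clamp: Bystander: blue board holder 172 x 72 x 40 mm, loose on the bench to the right of the station. Origin at the centre of its underside.
- cutters: Bystander: side cutters with red grips, 123 x 46 x 12 mm, loose on the bench to the right. Origin at the centre of their underside.
- balance_ball (a point): Small steel ball (13 mm) that marks the balance angle, on a thin bent rod that stands beside the box's left wall: a quarter circle of 100 mm radius about the hinge line, up to 210 mm above the bench. The hatch is at balance when the small block on its left edge is level with the ball.

How it is judged:
By the outcome, as a careful person would: the job done as asked, in the order asked, and still so for the second after the job is handed in, while the arm keeps its last pose, push and grip.
It also fails if it takes over 69 s, if anything falls off the work surface, if the arm or the gripper's body presses on something with over 40 N, if the wrist force passes 120 N, or if a joint passes its speed limit or range.

### The arm

A 6-joint arm with a two-finger parallel gripper is mounted at the origin on a cart in front of the work surface, level with it; the furniture and walls round the work are solid. World frame = base frame: x ahead of the robot, y to its left, z up, the work surface at z = 0. Lengths are in mm, angles in rad, forces in N, time in s.
With the tool pointing down it reaches from about 300 to 775 mm from the base axis. Payload 14.6 kg.
Tool frame: the origin (TCP) lies at the very end of the fingers, on their centre line; the grasp point (between the pads) lies 19 mm behind it (grip_point_offset is the distance from the TCP to the grasp point, in mm); z points along the fingers, y is the line along which they close (so a half turn about z gives the same grasp; the last joint's range is limited). The gripper opens to 94 mm and grips with 3 to 60 N. Pads are 16 mm wide; open, the fingers measure 119 mm over their backs; the gripper's body (75 mm by 177 mm) begins 78 mm behind the grasp point.
Start: joints at [-1.204, 0.3, 1.521, -0, 1.321, -0.067], TCP at [231.169, -499.049, 205.446] pointing down, gripper open.
Joint ranges: [-3.03, 3.03], [-0.79, 2.21], [0.23, 2.52], [-1.04, 4.18], [0, 3.07], [-2.55, 2.55]. Speed limits (rad/s): [2.22, 2.22, 2.57, 3.14, 3.14, 3.14].

### API

Orientations are given as [roll, pitch, yaw] about the fixed x, y, z axes, in that order (R = Rz(yaw) Ry(pitch) Rx(roll)).
In Python, from cell import read_state, camera, camera_info, sign_off, grip_point_offset gives the robot as it stands.
- The arm moves only by the shell command python3 -m handwheel 'ROWS' [FORCE]. ROWS is text: rows parted by semicolons, each of 5 numbers parted by spaces: the shift along the world's x, y, z in units of 40 mm (1.0 is 40 mm), then the turn about the world's z in units of 5 degrees (1.0 is 5 degrees), then the closure, from 0 (fully open) to 1 (shut). In form: dx dy dz yaw gripper; .... A call has 1 to 12 rows; each row shifts and turns the commanded pose from where the row before left it; what a row does not reach is not made up. A row lasts 1/12 s, in which the tool goes at most 41.7 mm and 7.16 degrees, less where a joint would pass 70% of its speed; a pose out of reach is approached as far as the arm can. A call is refused whole if a number of a shift passes 1 or a number of a turn 1, either way. A call with a gripper value outside its range is refused whole. The fingers move at their own pace and stop on an object; FORCE is the grip in N (left out, the last holds). Time passes only in rows, so rows that do not move let the fingers close. It gives the time, the measured TCP pose, the force, the opening and the grip force at its end, in the units of the state.
- read_state(): the state, without advancing time (a new reading comes with each control period).
- camera(name): name is "scene" or "top" or "wrist"; returns (picture, depth): 400x640x3 uint8, red, green, blue; 400x640 float32, mm along the optical axis (not along the pixel's ray), 0 where there is no reading.
- camera_info(name): a dict with "intrinsics" (3x3 intrinsics, pixels), "world_from_camera" (4x4, takes a point from camera to world coordinates). Camera axes: x right, y down, z forward; pixel columns grow to the right and rows downward; lengths in mm; the calibration is good to about 2 mm. A picture is of the moment at which its call begins: read the wrist's pose just before it. camera_info takes no time and is no camera call; for the wrist camera it gives the pose at the moment of the call.
- sign_off(): hands the job in; it is judged then, once.
The state is a dict: "clock": time; "joints": joint angles; "qd": joint speeds; "effort": joint torques, N m; "eef_pos": TCP position; "eef_rot": TCP orientation; "wrist_force": force on the tool from outside, world axes, zero at the start; "moment": the same for the moment, N m; "finger_gap": finger opening in mm; "finger_force": force on a finger pad.
Only numpy, scipy, OpenCV 4.12 (cv2) and the standard library are available. Lean on these libraries where they do the work, as an engineer would, in place of code of your own. Each camera call takes 0.05 s, during which the arm holds its last target. There are 200 camera calls.

## Working session

There is one attempt and no reset: what is moved stays moved. The work goes in short steps, Python scripts to look and compute and a shell command to move; the robot and the scene stay as the last step left them, time stands still between calls to the robot, and variables do not carry over. Pictures are saved under pics/ and viewed, at most 10 in all, crops included, and the job is handed in when it is done.

```bash
mkdir -p pics; ls; cat > h.py <<'E'
import numpy as np, cv2
from cell import *
def snap(n,f):
    ci=camera_info(n); p,d=camera(n); cv2.imwrite(f'pics/{f}.png',p[:,:,::-1]); np.savez(f'pics/{f}.npz',p=p,d=d,K=ci['intrinsics'],T=ci['world_from_camera']); return p,d
def cloud(f):
    z=np.load(f'pics/{f}.npz'); K,T,d=z['K'],np.array(z['T']),z['d']; v,u=np.mgrid[:400,:640]
    P=np.stack([(u-K[0,2])/K[0,0]*d,(v-K[1,2])/K[1,1]*d,d],-1); return P@T[:3,:3].T+T[:3,3], z['p'], d
E
python3 - <<'E'
from h import *
snap('scene','s0'); snap('top','t0')
print(read_state())
E
```

```text
pics
{'clock': 0.1, 'joints': array([-1.20358579e+00,  3.00389209e-01,  1.52150695e+00,  8.84376269e-06,
        1.32069855e+00, -6.65882796e-02]), 'qd': array([-9.68159366e-05, -5.43355698e-04, -9.16561759e-04, -1.62001239e-03,
       -1.29418060e-04, -1.84934215e-03]), 'effort': array([ 1.57073580e-03, -5.32644439e+01, -3.53282869e+01,  7.10314955e-02,
        2.34601612e-02, -8.03505964e-05]), 'eef_pos': array([ 231.09892365, -498.83885743,  204.96260709]), 'eef_rot': array([-3.14059339e+00, -7.52233305e-05,  4.33796584e-01]), 'wrist_force': array([-0.12830791,  0.38911354, -0.43481895]), 'moment': array([ 0.015814  , -0.04091705, -0.02182723]), 'finger_force': 0.0, 'finger_gap': 93.71501434614248}
```

View pics/t0.png

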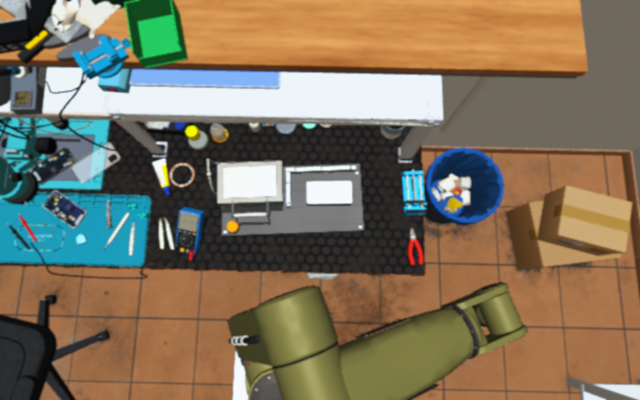

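View pics/s0.png

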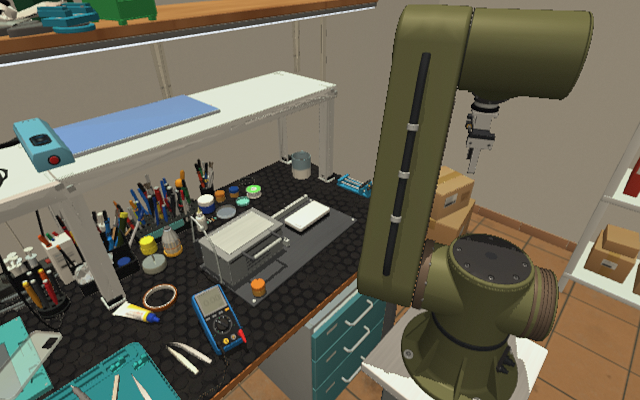

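The top view shows the station (px 218–362, 162–235). The fence corner is near (288,168), the enclosure near (330,192), the hatch near (250,182) with its bar near (251,215), and the jar at (232,227). A white shelf lies behind. Next I'll get coarse numbers.

```bash
python3 - <<'E'
from h import *
W,p,d=cloud('t0')
for n,(u,v) in dict(enc=(330,192),corner=(290,170),barend=(356,168),side=(289,203),hatch=(250,180),bar=(251,214),jar=(232,227),plBR=(360,232),plBL=(222,233),plTR=(358,166),ball=(210,165),shelf=(300,100),clamp=(413,190),shelfedge=(300,120)).items(): print(n,W[v,u].round(0))
z=np.load('pics/t0.npz');print(z['K'].round(1),z['T'].round(2))
wi=camera_info('wrist');print(np.array(wi['world_from_camera']).round(2),wi['intrinsics'])
E
```

```text
enc [ 594. -135.   32.]
corner [669.   3.  29.]
barend [ 688. -225.    4.]
side [552.   2.  34.]
hatch [611. 126. 105.]
bar [500. 117. 104.]
jar [465. 186.  45.]
plBR [ 465. -241.   -5.]
plBL [449. 226.   8.]
plTR [ 696. -232.    4.]
ball [688. 285.  -0.]
shelf [764. -40. 383.]
clamp [ 615. -423.   -1.]
shelfedge [714. -41. 367.]
[[436.7   0.  314.2]
 [  0.  436.7 200.5]
 [  0.    0.    1. ]] [[ 2.00000e-02 -9.80000e-01  2.00000e-01  2.67030e+02]
 [-1.00000e+00 -2.00000e-02  0.00000e+00 -8.83300e+01]
 [ 0.00000e+00 -2.00000e-01 -9.80000e-01  1.47129e+03]
 [ 0.00000e+00  0.00000e+00  0.00000e+00  1.00000e+00]]
[[ 4.2000e-01 -8.7000e-01 -2.5000e-01  3.0355e+02]
 [-9.1000e-01 -4.0000e-01 -1.1000e-01 -4.6437e+02]
 [-0.0000e+00  2.8000e-01 -9.6000e-01  3.8379e+02]
 [ 0.0000e+00  0.0000e+00  0.0000e+00  1.0000e+00]] [[324.74942109   0.         321.43290211]
 [  0.         324.74942109 198.29242568]
 [  0.           0.           1.        ]]
```

```bash
python3 -m handwheel '.5 .8 .2 -.42 0;.5 .8 .2 -.42 0;.5 .8 .2 -.42 0;.5 .8 .2 -.42 0;.5 .8 .2 -.42 0;.5 .8 .2 -.42 0;.5 .8 .2 -.42 0;.5 .8 .2 -.42 0;.5 .8 .2 -.42 0;.5 .8 .2 -.42 0;.5 .8 .2 -.42 0;.5 .8 .2 -.42 0'
python3 -m handwheel '0 .8 0 0 0;0 .2 0 0 0;0 0 0 0 0'
python3 - <<'E'
from h import *
s=read_state();print(s['eef_pos'],s['eef_rot'],s['wrist_force']);snap('wrist','w0')
E
```

```text
clock: 1.1
eef_pos: [471.7, -113.2, 301.8]
eef_rot: [-3.142, 0.0, -0.008]
wrist_force: [-0.5, 0.0, 0.4]
finger_gap: 93.9
finger_force: 0.0
clock: 1.35
eef_pos: [471.2, -73.3, 301.3]
eef_rot: [-3.141, 0.0, -0.003]
wrist_force: [-0.8, -0.2, 0.1]
finger_gap: 94.0
finger_force: 0.0
[471.16180855 -73.34402468 301.27086816] [-3.14142424e+00  3.88002459e-04 -2.94148233e-03] [-0.79052879 -0.22207071  0.05645261]
```

View pics/w0.png

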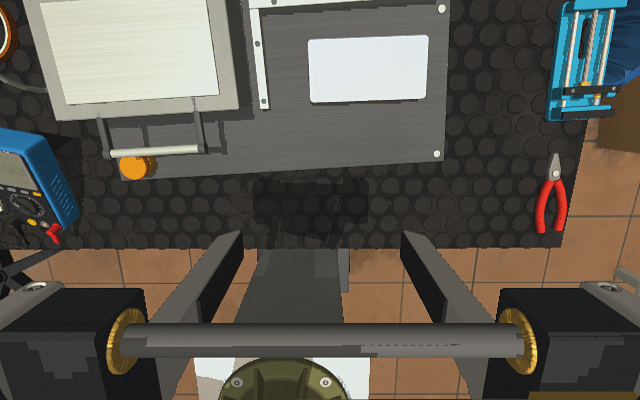

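The wrist view shows the enclosure (308–428, 36–103), the fence side bar (250–268, 10–108) and back bar at the top edge, the hatch bar (110–205, 145–155) and the jar (138,167). Now I'll measure from the depth.

```bash
python3 - <<'E'
from h import *
W,p,d=cloud('w0')
def rect(m,n):
    n_,l,st,c=cv2.connectedComponentsWithStats(m.astype(np.uint8)); k=1+np.argmax(st[1:,4]); P=W[l==k]
    r=cv2.minAreaRect(P[:,:2].astype(np.float32)); print(n,len(P),np.round(cv2.boxPoints(r),1).tolist(),'z',P[:,2].mean().round(1),'rect',np.round(r[0],1),np.round(r[1],1),round(r[2],2))
v,u=np.mgrid[:400,:640]; ok=(d>0)&(v<220)
def box(a,b,c,e): return (u>=a)&(u<=b)&(v>=c)&(v<=e)
br=p.min(-1)
enc=box(295,440,25,115)&(br>200); rect(enc,'enc')
e=box(200,450,0,160)
print('plate z',np.median(W[130,300:400,2]),'enc z',np.median(W[enc][:,2]))
sb=box(245,275,0,115)&(br>150); rect(sb,'sidebar+')
for vv in (20,50,80,100):
    r=[uu for uu in range(240,280) if br[vv,uu]>150]; print(vv,r[0],r[-1],W[vv,r[-1]].round(1),W[vv,r[0]].round(1))
for uu in (290,340,400,430):
    r=[vv for vv in range(0,20) if br[vv,uu]>150]; print(uu,r, W[r[-1],uu].round(1) if r else '')
# bar
hb=box(100,215,138,162)&(br>150)&(W[...,2]>80); rect(hb,'bar')
ht=box(40,240,0,110)&(W[...,2]>85);rect(ht,'box+hatch')
# plate right corner pixels
for q in ((157,437),(8,441),(167,138),(185,20)): print(q,W[q].round(1))
E
```

```text
enc 7396 [[550.5, -57.400001525878906], [555.7000122070312, -207.89999389648438], [634.9000244140625, -205.1999969482422], [629.7999877929688, -54.70000076293945]] z 37.9 rect [ 592.7 -131.3] [ 79.3 150.6] 1.95
plate z 7.664634454977175 enc z 35.74440415797088
sidebar+ 1009 [[545.7999877929688, 10.100000381469727], [551.0999755859375, -72.69999694824219], [681.0, -64.5], [675.7000122070312, 18.399999618530273]] z 31.5 rect [613.4 -27.2] [130.2  83. ] 3.63
20 251 259 [652.8   5.5  30.3] [653.2  15.7  28.8]
50 254 262 [618.8   4.   28.1] [618.5  13.8  30.4]
80 257 265 [582.6   1.9  28.4] [582.5  12.   30.4]
100 260 267 [551.1 -72.7 480.1] [557.5   9.6  29.9]
290 [0, 1, 2, 3, 4, 5] [669.4 -33.5  29.7]
340 [0, 1] [673.5 -95.1  30.2]
400 [] 
430 [] 
bar 581 [[480.6000061035156, 168.6999969482422], [530.5, -76.9000015258789], [551.0999755859375, -72.69999694824219], [501.29998779296875, 172.8000030517578]] z 106.9 rect [515.9  48. ] [ 21.  250.5] 11.47
box+hatch 21228 [[545.7999877929688, -72.69999694824219], [655.2000122070312, -72.69999694824219], [655.2999877929688, 237.5], [545.7999877929688, 237.5]] z 109.2 rect [600.5  82.4] [310.2 109.4] 90.0
(157, 437) [ 477.4 -240.6    7.2]
(8, 441) [ 670.5 -226.2   10.2]
(167, 138) [470.1 179.   42. ]
(185, 20) [452.3 318.9  71.5]
```

```bash
python3 -m handwheel '.15 -.18 -.9 .08 0;.15 -.18 -.9 .08 0;.15 -.18 -.9 .08 0;.15 -.18 -.9 .08 0;.15 -.18 -.9 .08 0;.15 -.18 -.9 .08 0;.15 -.18 -.9 .08 0;.15 -.18 -.85 .08 0;0 0 0 0 0'
python3 -m handwheel '.2 0 0 0 0;.2 0 0 0 0;.2 0 0 0 0;.2 0 0 0 0;.2 0 0 0 0;.2 0 0 0 0;0 0 0 0 0'
```

```text
clock: 2.15
eef_pos: [517.7, -134.8, 10.4]
eef_rot: [-3.14, 0.005, 0.048]
wrist_force: [-0.5, -0.3, -0.9]
finger_gap: 94.0
finger_force: 0.0
clock: 2.73
eef_pos: [568.8, -132.6, 15.9]
eef_rot: [3.141, -0.002, 0.05]
wrist_force: [-0.1, -0.2, -0.1]
finger_gap: 94.1
finger_force: 0.0
```

```bash
python3 -m handwheel '.1 0 0 0 0;.1 0 0 0 0;.1 0 0 0 0;.1 0 0 0 0'
python3 -m handwheel '.05 0 0 0 0;0 0 0 0 0'
python3 - <<'E'
from h import *
snap('wrist','w1')
E
```

```text
clock: 3.07
eef_pos: [583.4, -132.6, 15.4]
eef_rot: [-3.141, 0.0, 0.05]
wrist_force: [-2.5, -0.0, 0.6]
finger_gap: 94.0
finger_force: 1.1
clock: 3.23
eef_pos: [585.7, -132.7, 15.4]
eef_rot: [3.141, -0.0, 0.05]
wrist_force: [0.0, 0.3, -0.5]
finger_gap: 93.6
finger_force: 0.0
```

View pics/w1.png

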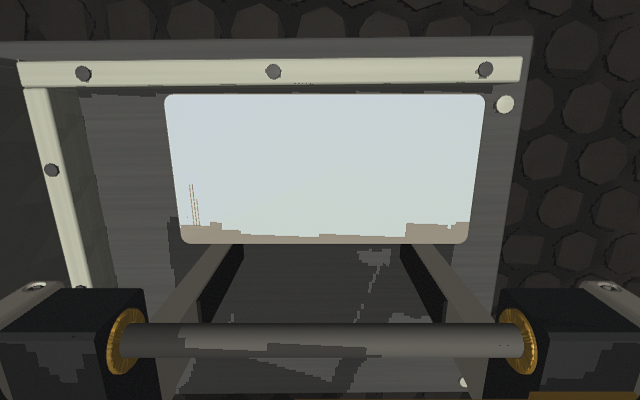

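The enclosure (165–485, 95–243) is parallel to the back bar (row 83) and only a few millimetres off it. I'll keep pushing gently until it touches.

```bash
for i in 1 2; do :; done; python3 -m handwheel '.05 0 0 0 0;0 0 0 0 0' | sed -n 2,4p
python3 -m handwheel '.05 0 0 0 0;0 0 0 0 0'| sed -n 2,4p
python3 -m handwheel '.05 0 0 0 0;0 0 0 0 0'| sed -n 2,4p
```

```text
eef_pos: [587.3, -132.6, 15.5]
eef_rot: [3.142, -0.0, 0.05]
wrist_force: [0.0, -0.1, 0.6]
eef_pos: [589.3, -132.7, 15.4]
eef_rot: [3.142, -0.0, 0.05]
wrist_force: [-0.7, -0.1, -0.3]
eef_pos: [589.8, -132.8, 15.4]
eef_rot: [-3.141, 0.004, 0.051]
wrist_force: [-14.6, -1.9, 9.6]
```

```bash
python3 -m handwheel '-.4 0 0 0 0;-.4 0 0 0 0;0 0 .6 0 1;0 0 .6 0 1;.2 -.7 .2 0 1;.2 -.7 0 0 1;.2 -.7 0 0 1;.7 -.45 0 0 1;.7 0 0 0 1;0 0 0 0 1;0 0 0 0 1' 10

```

```text
clock: 4.7
eef_pos: [639.6, -234.6, 70.7]
eef_rot: [-3.141, 0.0, 0.05]
wrist_force: [-0.6, 0.4, -0.9]
finger_gap: 37.5
finger_force: 0.0
```

```bash
python3 -m handwheel '0 0 0 0 1;0 0 0 0 1;0 0 0 0 1;0 0 0 0 1;0 0 0 0 1;0 0 -.7 0 1;0 0 -.66 0 1;0 0 0 0 1'
python3 -m handwheel '-.01 .2 0 0 1;-.01 .2 0 0 1;-.01 .2 0 0 1;-.01 .2 0 0 1;-.01 .2 0 0 1;-.01 .2 0 0 1;-.01 .2 0 0 1;0 0 0 0 1'
```

```text
clock: 5.37
eef_pos: [636.6, -233.6, 12.0]
eef_rot: [-3.138, 0.007, 0.05]
wrist_force: [-1.0, 0.3, -0.5]
finger_gap: 0.4
finger_force: 0.0
clock: 6.03
eef_pos: [636.4, -176.7, 17.2]
eef_rot: [-3.141, 0.0, 0.051]
wrist_force: [-0.3, 0.6, 0.1]
finger_gap: 0.4
finger_force: 0.0
```

```bash
python3 -m handwheel '-.01 .1 0 0 1;-.01 .1 0 0 1;0 .05 0 0 1;0 0 0 0 1' | sed -n 2,4p
for_none=; python3 -m handwheel '0 .05 0 0 1;0 0 0 0 1'| sed -n 2,4p
python3 -m handwheel '0 .05 0 0 1;0 0 0 0 1'| sed -n 2,4p
python3 -m handwheel '0 .05 0 0 1;0 0 0 0 1'| sed -n 2,4p
```

```text
eef_pos: [635.5, -168.2, 16.9]
eef_rot: [-3.141, 0.0, 0.05]
wrist_force: [-0.2, 0.2, -0.3]
eef_pos: [635.5, -166.5, 16.9]
eef_rot: [-3.141, 0.0, 0.05]
wrist_force: [0.0, -1.9, 1.0]
eef_pos: [635.5, -164.4, 16.9]
eef_rot: [-3.141, 0.0, 0.05]
wrist_force: [-0.2, -0.2, 0.4]
eef_pos: [635.5, -162.3, 16.9]
eef_rot: [-3.141, 0.0, 0.05]
wrist_force: [-0.4, -0.1, 0.6]
```

```bash
python3 -m handwheel '0 .05 0 0 1;0 0 0 0 1' | sed -n 2,4p
python3 -m handwheel '0 .05 0 0 1;0 0 0 0 1'| sed -n 2,4p
python3 - <<'E'
from h import *
snap('wrist','w2')
E
```

```text
eef_pos: [635.9, -161.6, 17.3]
eef_rot: [3.14, -0.001, 0.05]
wrist_force: [2.6, -8.6, -1.2]
eef_pos: [636.0, -161.5, 17.7]
eef_rot: [3.137, -0.002, 0.049]
wrist_force: [1.1, -19.1, -0.9]
```

View pics/w2.png

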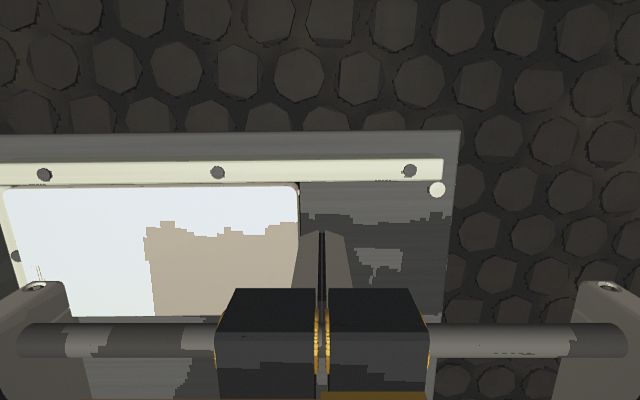

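The enclosure's left end meets the side bar (px 0–15) and its back edge (row 186) sits on the back bar. I'll re-seat it with a second square push in x.

```bash
python3 -m handwheel '0 -.5 0 0 1;0 0 .7 0 1;0 0 .6 0 0;-.6 .6 0 0 0;-.6 .6 0 0 0;-.6 .6 0 0 0;0 .5 0 0 0;0 0 0 0 0;0 0 0 0 0;0 0 0 0 0;0 0 0 0 0'
python3 -m handwheel '0 0 0 0 0;0 0 0 0 0;0 0 -.7 0 0;0 0 -.6 0 0;0 0 0 0 0;.15 0 0 0 0;.15 0 0 0 0;0 0 0 0 0'
```

```text
clock: 8.17
eef_pos: [563.9, -87.4, 68.9]
eef_rot: [-3.142, 0.0, 0.049]
wrist_force: [-0.6, 0.1, 0.4]
finger_gap: 56.6
finger_force: 0.0
clock: 8.83
eef_pos: [577.6, -87.0, 18.8]
eef_rot: [3.141, -0.003, 0.05]
wrist_force: [-0.4, 0.3, 0.4]
finger_gap: 93.8
finger_force: 0.0
```

```bash
python3 -m handwheel '.1 0 0 0 0;.1 0 0 0 0;0 0 0 0 0' | sed -n 2,4p
python3 -m handwheel '.05 0 0 0 0;0 0 0 0 0'| sed -n 2,4p
python3 -m handwheel '.05 0 0 0 0;0 0 0 0 0'| sed -n 2,4p
```

```text
eef_pos: [584.5, -86.7, 17.7]
eef_rot: [3.141, -0.001, 0.05]
wrist_force: [0.9, 0.3, -0.1]
eef_pos: [585.8, -86.7, 17.2]
eef_rot: [3.142, -0.0, 0.05]
wrist_force: [0.2, 0.1, -0.2]
eef_pos: [586.9, -86.6, 17.0]
eef_rot: [-3.141, 0.002, 0.05]
wrist_force: [-6.0, -0.1, 4.4]
```

```bash
python3 -m handwheel '.05 0 0 0 0;0 0 0 0 0' | sed -n 2,4p
python3 -m handwheel '-.5 0 0 0 0;-.5 0 0 0 0;-.3 0 .9 0 0;-.3 0 .9 1 0;-.3 0 .9 1 0;-.3 0 .9 1 0;0 0 .9 1 0;0 0 .9 1 0;0 0 .9 1 0;0 0 .8 1 0' | sed -n 2,4p
python3 - <<'E'
from h import *
W,p,d=cloud('w0'); v,u=np.mgrid[:400,:640]
m=(u>100)&(u<215)&(v>135)&(v<165)&(d>0)&(W[...,2]>92)&(W[...,2]<120)&(p.min(-1)>130)
P=W[m];P=P[(P[:,0]<530)&(P[:,0]>480)];r=cv2.minAreaRect(P[:,:2].astype(np.float32));print(r,P[:,2].min(),np.percentile(P[:,2],95),cv2.boxPoints(r))
print(np.polyfit(P[:,1],P[:,0],1))
s=read_state();print(s['eef_pos'],s['eef_rot'],s['joints'])
snap('wrist','w3')
E
```

```text
eef_pos: [587.2, -86.6, 17.0]
eef_rot: [-3.141, 0.007, 0.051]
wrist_force: [-20.8, -1.0, 14.6]
eef_pos: [501.3, -86.6, 303.8]
eef_rot: [3.14, -0.001, 0.665]
wrist_force: [-0.4, -0.0, 0.3]
((500.84136962890625, 121.12810516357422), (8.612930297851562, 102.65095520019531), 3.3914623260498047) 102.21911581496738 107.84896309728866 [[493.50616 172.10893]
 [499.57874  69.63776]
 [508.17657  70.14728]
 [502.104   172.61845]]
[-5.88567997e-02  5.08172983e+02]
[501.2983281  -86.5880847  303.78143561] [ 3.14029716e+00 -1.01411234e-03  6.64995647e-01] [-2.43048517e-01  1.47918108e-01  1.47993317e+00  2.32916063e-06
  1.51209617e+00  6.62752685e-01]
```

View pics/w3.png

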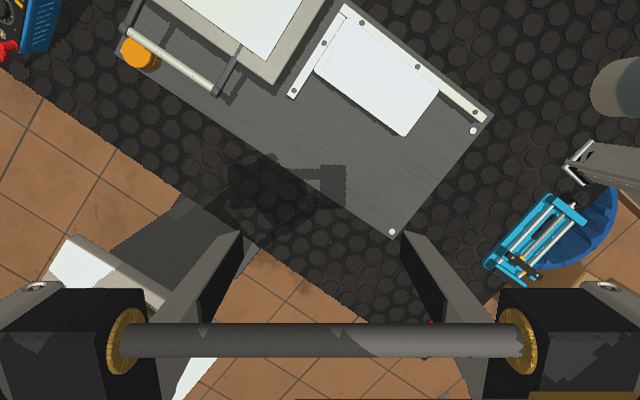

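The enclosure sits in the corner with an even contact on both bars. Moving over the hatch bar, with the fingers part closed.

```bash
python3 -m handwheel '0 .43 -.32 .92 .64;0 .43 -.32 .92 .64;0 .43 -.32 .92 .64;0 .43 -.32 .92 .64;0 .43 -.32 .92 .64;0 .43 -.32 .92 .64;0 .43 -.32 .92 .64;0 .43 -.32 .92 .64;0 .43 -.32 .92 .64;0 .43 -.32 .92 .64;0 .43 -.32 .92 .64;0 .43 -.32 .92 .64'
python3 -m handwheel '0 0 0 0 .64;0 0 0 0 .64'
python3 - <<'E'
from h import *
p,d=snap('wrist','w4')
a=cv2.imread('pics/w3.png')[0:150,270:500]; a=cv2.resize(a,None,fx=2.5,fy=2.5,interpolation=2)
b=cv2.resize(cv2.imread('pics/w4.png'),None,fx=.35,fy=.35) 
c=np.zeros((375+140,a.shape[1],3),np.uint8);c[:375]=a;c[375:375+140,:224]=b;cv2.imwrite('pics/c4.png',c)
W,p,d=cloud('w3')
v,u=np.mgrid[:400,:640]
m=(u>300)&(u<445)&(v>10)&(v<140)&(d>0)&(W[...,2]>34)&(W[...,2]<40)&(p.min(-1)>190)
r=cv2.minAreaRect(W[m][:,:2].astype(np.float32));print(r,m.sum())
E
```

```text
clock: 11.47
eef_pos: [501.4, 120.6, 146.7]
eef_rot: [-3.142, 0.0, 1.628]
wrist_force: [0.6, -0.3, 0.3]
finger_gap: 33.7
finger_force: 0.0
clock: 11.63
eef_pos: [501.2, 120.0, 147.0]
eef_rot: [-3.14, 0.0, 1.623]
wrist_force: [0.5, -0.1, -0.2]
finger_gap: 33.8
finger_force: 0.0
((633.3705444335938, -71.98419189453125), (75.60687255859375, 150.731689453125), 3.406144857406616) 6982
```

View pics/c4.png

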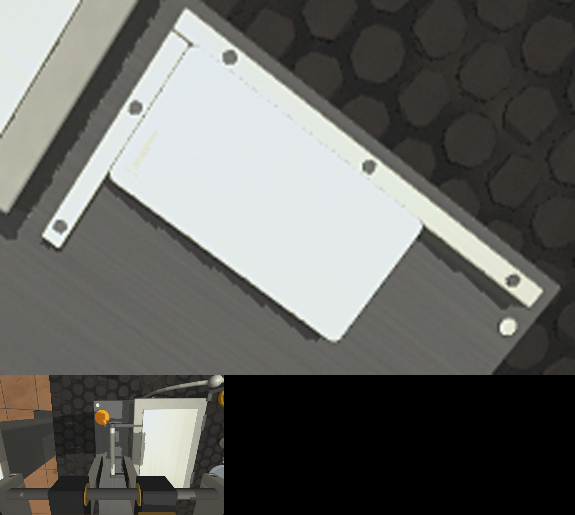

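The crop shows the enclosure tight against both bars, at 3.4°, the same as the fence. In the wrist inset the bar is centred between the fingers. Descending to grasp.

```bash
python3 -m handwheel '0 .02 -.5 0 .64;0 0 -.5 0 .64;0 0 -.47 0 .64;0 0 0 0 .64'|sed -n 2,5p
python3 -m handwheel '0 0 0 0 1;0 0 0 0 1;0 0 0 0 1;0 0 0 0 1;0 0 0 0 1;0 0 0 0 1;0 0 0 0 1' 20
```

```text
eef_pos: [500.5, 119.4, 86.5]
eef_rot: [-3.138, 0.0, 1.621]
wrist_force: [-0.5, -0.1, -0.5]
finger_gap: 33.9
clock: 12.6
eef_pos: [501.4, 120.5, 89.2]
eef_rot: [-3.142, 0.0, 1.624]
wrist_force: [-5.4, -2.1, 6.2]
finger_gap: 9.3
finger_force: 20.0
```

```bash
python3 -m handwheel '.02 0 .43 0 1;.065 .004 .43 0 1;.11 .006 .42 0 1;0 0 0 0 1'|sed -n 2,6p
python3 -m handwheel '.15 .009 .41 0 1;.19 .01 .39 0 1;.23 .013 .37 0 1;0 0 0 0 1'|sed -n 2,6p
python3 -m handwheel '.265 .015 .345 0 1;.295 .017 .32 0 1;0 0 0 0 1'|sed -n 2,6p
```

```text
eef_pos: [509.5, 120.9, 142.7]
eef_rot: [3.141, 0.0, 1.624]
wrist_force: [-11.0, -2.4, 1.8]
finger_gap: 9.4
finger_force: 20.0
eef_pos: [531.9, 122.3, 190.0]
eef_rot: [-3.14, -0.0, 1.624]
wrist_force: [-25.2, -2.7, 15.9]
finger_gap: 8.9
finger_force: 20.0
eef_pos: [555.2, 123.7, 217.4]
eef_rot: [3.14, -0.0, 1.624]
wrist_force: [-23.1, -3.0, 23.8]
finger_gap: 9.7
finger_force: 20.0
```

```bash
python3 -m handwheel '-.04 0 .04 0 1;-.04 0 .04 0 1;0 0 0 0 1'|sed -n 2,6p
python3 - <<'E'
from h import *
snap('scene','s5');p,d=snap('wrist','w5')
W,p,d=cloud('w5');m=(d>0)&(W[...,0]>560)&(W[...,0]<690)&(W[...,1]>30)&(W[...,1]<230)&(W[...,2]>115)&(W[...,2]<245)
P=W[m];print(len(P))
# RANSAC-ish plane fit: z vs station x
A=P
for _ in range(6):
    c=A.mean(0);n=np.linalg.svd((A-c)[::5],full_matrices=False)[2][2]; r=np.abs((P-c)@n); A=P[r<max(4,np.median(r)*1.5)]
n*=np.sign(n[2]);print(n,len(A),'theta',np.arctan2(np.hypot(n[0],n[1]),n[2]),c)
E
```

```text
eef_pos: [552.5, 123.5, 215.4]
eef_rot: [3.139, -0.0, 1.624]
wrist_force: [14.3, 1.3, -14.4]
finger_gap: 9.4
finger_force: 20.0
20297
[0.69201681 0.04741022 0.72032285] 19150 theta 0.7665286824937049 [614.20465669 157.09674256 168.04227277]
```

```bash
python3 -m handwheel '.325 .017 .225 0 1;.315 .018 .235 0 1;0 0 0 0 1'|sed -n 2,6p
python3 -m handwheel '.33 .019 .21 0 1;.35 .02 .175 0 1;0 0 0 0 1'|sed -n 2,6p
cat > th.py <<'E'
from h import *
def th(f):
    snap('wrist',f);W,p,d=cloud(f)
    m=(d>0)&(W[...,0]>560)&(W[...,0]<690)&(W[...,1]>30)&(W[...,1]<230)&(W[...,2]>115)&(W[...,2]<245)
    P=A=W[m]
    for _ in range(6):
        c=A.mean(0);n=np.linalg.svd((A-c)[::5],full_matrices=False)[2][2]; r=np.abs((P-c)@n); A=P[r<max(4,np.median(r)*1.5)]
    n*=np.sign(n[2]); e=read_state()['eef_pos'];b=e+[0,0,13.5]
    print('plane',len(P),len(A),np.arctan2(np.hypot(n[0],n[1]),n[2]),'arc',np.arctan2(b[2]-102,674.6-b[0]),np.hypot(b[2]-102,674.6-b[0]))
E
python3 -c "from th import *;th('w6');snap('scene','s6')"
```

```text
eef_pos: [578.6, 125.0, 236.3]
eef_rot: [3.139, -0.0, 1.624]
wrist_force: [-4.7, -0.8, 6.5]
finger_gap: 9.4
finger_force: 20.0
eef_pos: [605.5, 126.5, 251.2]
eef_rot: [3.14, -0.0, 1.624]
wrist_force: [-4.5, -1.1, 8.1]
finger_gap: 9.1
finger_force: 20.0
plane 9747 8950 1.1343634280185446 arc 1.163906022382824 176.7021002941397
```

```bash
python3 -m handwheel '-.18 -.01 -.09 0 1;-.18 -.01 -.09 0 1;-.15 -.01 -.09 0 1;-.15 -.01 -.09 0 1;-.12 -.007 -.09 0 1;-.12 -.007 -.09 0 1;-.11 -.006 -.09 0 1;-.11 -.006 -.09 0 1;0 0 0 0 1;0 0 0 0 1;0 0 0 0 1'
python3 - <<'E'
from th import *
th('w7');snap('scene','s7')
a=np.hstack([cv2.resize(cv2.imread(f'pics/{f}.png')[130:310,150:350],None,fx=2,fy=2,interpolation=2) for f in('s6','s7')]);cv2.imwrite('pics/c7.png',a)
E
```

```text
clock: 15.38
eef_pos: [559.4, 123.9, 221.5]
eef_rot: [-3.141, -0.0, 1.624]
wrist_force: [-1.7, 1.4, 1.0]
finger_gap: 9.1
finger_force: 20.0
plane 19910 18708 0.8235914683834354 arc 0.8573986695506997 175.93263873254205
```

View pics/c7.png

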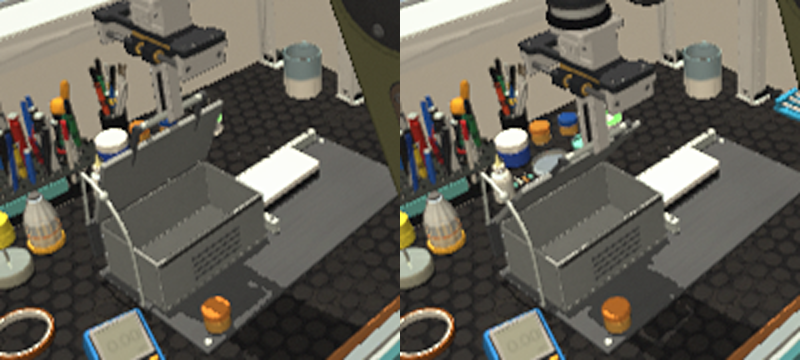

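On the left the hatch is well past the ball, at about 1.15. On the right it is held just below it, at about 0.84, with low forces. The enclosure is still in the corner and the jar has not moved.

```bash
python3 -c "
from cell import *
s=read_state();print(s['eef_pos'],s['wrist_force'],s['finger_gap'],s['qd'].round(3));print(sign_off())"
```

```text
[559.46790116 123.92642551 221.54589379] [-0.96530337  2.78008966  1.68378874] 9.015712154825463 [ 0.001 -0.001 -0.     0.001 -0.002  0.001]
the job is handed in; nothing more can be done
None
```

The job is handed in at about 16 s on the clock: the enclosure is flush in the fence corner, and the hatch was raised to about 1.15 rad, eased back and is held at about 0.84 rad, just below balance; I never went near the jar, clamp or cutters.

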